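Hold a sprung instrument lid at its pointer

ROBOT

A 6-joint arm with a two-finger parallel gripper is mounted at the origin on a cart in front of the work surface, level with it; the furniture and walls round the work are solid. World frame = base frame: x ahead of the robot, y to its left, z up, the work surface at z = 0. Lengths are in m, angles in rad, forces in N, time in s.
With the tool pointing down it reaches from about 0.35 to 0.775 m from the base axis. Payload 7.3 kg.
Tool frame: the origin (TCP) lies on the centre line of the jaws, within the pads' length; the fingertips stand 17 mm ahead of it and the grasp point (between the pads) lies 2 mm behind it (robot.tcp_to_tips is the distance from the TCP to the fingertips, in m); z points along the fingers, y is the line along which they close (so a half turn about z gives the same grasp; the last joint's range is limited). The gripper opens to 92 mm and grips with 3 to 60 N. Pads are 19 mm wide; open, the fingers measure 130 mm over their backs; the gripper's body (75 mm by 190 mm) begins 47 mm behind the grasp point.
Start: joints at [1.129, 0.342, 1.524, -0, 1.275, -0.146], TCP at [0.153, 0.502, 0.244] pointing down, gripper open.
Joint ranges: [-2.53, 2.53], [-0.77, 2.02], [0.04, 2.7], [-1, 4.14], [0.28, 2.66], [-3.11, 3.11]. Speed limits (rad/s): [2.57, 2.57, 3.14, 3.14, 3.14, 3.14].

INTERFACE

Orientations are given as [roll, pitch, yaw] about the fixed x, y, z axes, in that order (R = Rz(yaw) Ry(pitch) Rx(roll)).
In Python, from cell import robot gives the robot as it stands. The module is installed in compiled form; this text tells all that it offers.
- The arm moves only by the tool carry_out, never from a script. Its argument "commands" is a list of rows, each a list of 3 entries, a list of its own where there are three numbers: the shift along the tool's x, y, z in m, then the turn about the tool's z in rad, then the opening, from 0 (shut) to 1 (fully open). In form: [[[dx, dy, dz], yaw, claw], ...]. A call has 1 to 20 rows; each row shifts and turns the commanded pose from where the row before left it, along the tool's axes as they then stand; what a row does not reach is not made up. A row lasts 1/8 s, in which the tool goes at most 62.5 mm and 10.7 degrees, less where a joint would pass 70% of its speed; a pose out of reach is approached as far as the arm can. A call is refused whole if a number of a shift passes 0.0625 or a number of a turn 0.188, either way. A call with a gripper value outside its range is refused whole. The fingers move at their own pace and stop on an object; "newtons" is the grip in N (left out, the last holds). Time passes only in rows, so rows that do not move let the fingers close. It gives the time, the measured TCP pose, the force, the opening and the grip force at its end, in the units of the state.
- robot.observe(): the state, without advancing time (a new reading comes with each control period).
- robot.read_camera(name): name is "scene" or "top" or "wrist"; returns a dict with "pixels" (480x640x3 uint8, red, green, blue), "fx", "fy", "cx", "cy" (pixels), "k1" (the pictures are not rectified: a ray, as slopes to the right and down, at radius r is drawn at 1 + k1 r^2 times it, then the intrinsics apply), "view" (4x4, takes a point from world to camera coordinates); the wrist camera has in their place "T_tool_cam" (4x4, takes a point from camera to tool coordinates, whose origin is the TCP and whose axes are the flange's). Camera axes: x right, y up, looking along -z (the intrinsics and any distortion apply to the point x, -y, -z); pixel columns grow to the right and rows downward; lengths in m; the calibration is good to about 2 mm. A picture is of the moment at which its call begins: read the wrist's pose just before it. There is no depth.
- robot.hand_in(): hands the job in; it is judged then, once.
Trained networks look in a picture, given as the dict that the camera call returned (one of the last four; its "shot" number tells which), for a name from the list of things; names that differ only in an ending like _2 or _b are one class to them, and where a whole thing is asked for, a point or a joint stands for the part that bears it (a point fixed in the world has none). Each returns a list of dicts, best first, with "p" (0 to 1); they miss things now and then, are a little off and sometimes report something else, mostly with a low value. They report only what shows in the picture. A call takes as long as a camera call.
- robot.find_in(picture, name): "at" ([column, row] in pixels, amid what is visible of it).
- robot.tip_of(picture, name): "at" ([column, row] in pixels: a listed point, or the origin of a listed thing).
The state is a dict: "time": time; "qpos": joint angles; "qvel": joint speeds; "joint_efforts": joint torques, N m; "tool_pos": TCP position; "tool_rot": TCP orientation; "contact_force": force on the tool from outside, world axes, zero at the start; "torque": the same for the moment, N m; "opening": finger opening in m; "grip_force": force on a finger pad.
Only numpy, scipy, OpenCV 4.12 (cv2) and the standard library are available. Lean on these libraries where they do the work, as an engineer would, in place of code of your own. Each camera call takes 0.05 s, during which the arm holds its last target. There are 200 camera calls.

TASK

The lid switch of the grey bench instrument is about to be adjusted. Swing the lamp arm aside by its orange peg until no part of it is over the instrument's lid, then take the lid by its bar handle, lift it against its spring until its side edge lines up with the red pointer next to it, and finish while still holding the lid there with the gripper (it springs shut if let go). Leave the pointer and the glass dish and small bottle beside the instrument where they are, and do not raise the lid before the lamp is clear.

Things in the scene. Friction and masses are not known exactly. Their poses are not given: they have to be found in the camera images.
- instrument: grey bench instrument, a low open box 190 (x) x 170 (y) x 50 mm high, fixed to the table, with a white lid on top. Origin: centre of its underside on the table. Its x axis points from the handle side (front, towards the robot) to the hinge side, y to its left (lamp post side), z up. A steel scale bow stands along its right side, about 112 mm right of its middle and up to 195 mm above the table.
- lid_hinge (a point): middle of the lid's hinge line, which runs along the instrument's y axis: 85 mm behind (+x) the instrument's origin and 58 mm above the table
- lid_handle (a point): middle of the lid's dark steel bar handle: a round bar 10 mm thick along the instrument's y axis, 74 mm free between its two legs, its centre line 35 mm above the lid's top face. With the lid shut it lies 150 mm in front of (-x) the hinge line and 41 mm above it (99 mm above the table); it moves on a circle about the hinge line. Axes are those of the lid: x from the handle to the hinge. Being round, the bar may turn between the fingers.
- lid (a joint): opening angle of the lid, rad: 0 shut, grows as the handle side rises, stop at 1.1. A spring pulls it shut: with its weight about 5 to 6 N at the handle to start lifting, rising to about 9 N at 0.7 rad. The lid is 12 mm thick, 170 mm wide and reaches 176 mm forward of the hinge line, which runs through its mid-thickness; a black index tab on its right side edge faces the pointer.
- pointer (a joint): angle of the red pointer, rad, on the same hinge line and counted the same way as the lid's angle: the lid is at the mark when its angle equals this one (0.35 to 0.70). The pointer is clamped; leave it as it is.
- pointer_tip (a point): centre of the red disc (22 mm) at the tip of the red pointer, a flat red bar 8 mm high that runs from the hinge line forward and up, 101 mm to the right of the lid's middle; the tip is 158 mm from the hinge line. x axis: along the pointer from the tip to the hinge line.
- lamp_arm (a joint): swing of the lamp arm about its vertical post, rad: 0 over the middle of the lid, grows as the lamp head swings clockwise as seen from above (towards the robot, then out to the left), stop at 1.45. The head (70 mm across, its lower face 152 mm above the table) and arm are clear of the lid beyond 1.0. Light friction (about 0.5 N at the peg); it stays where it is left.
- lamp_peg (a point): centre of the upright orange peg on the lamp head by which the arm is swung: 16 mm thick, about 40 mm of it free, top 234 mm above the table, this point 215 mm above the table. It moves on a level circle of radius 170 mm about the post, whose axis stands 70 mm behind (+x) and 135 mm to the left (+y) of the instrument's origin.
- petri: loose flat glass dish with lid, 72 mm across, 17 mm high, left of the instrument; origin under its centre; leave alone
- vial: loose small bottle with black cap, 28 mm across, 52 mm high, left of the instrument; origin under its centre; leave alone

How it is judged:
By the outcome, as a careful person would: the job done as asked, in the order asked, and still so for the second after the job is handed in, while the arm keeps its last pose, push and grip.
It also fails if it takes over 43 s, if anything falls off the work surface, if the arm or the gripper's body presses on something with over 40 N, if the wrist force passes 120 N, or if a joint passes its speed limit or range.

## Working session

There is one attempt and no reset: what is moved stays moved. The work goes in short steps, Python scripts to look and compute and a tool call to move; the robot and the scene stay as the last step left them, time stands still between calls to the robot, and variables do not carry over. Pictures are saved under pics/ and viewed, at most 10 in all, crops included, and the job is handed in when it is done.

Besides the shell and the picture viewer there is one more tool, called after "Emit:" by a JSON object that holds its "fn" and its "kwargs". carry_out: Moves the arm, as the interface text tells. Its arguments: {"type":"object","properties":{"commands":{"type":"array"},"newtons":{"type":"number"}},"required":["commands"]}

```bash
mkdir -p pics
cat > h.py <<'E'
import numpy as np, cv2
from cell import robot
from scipy.spatial.transform import Rotation as R
def cam(n):
    o=robot.observe(); p=robot.read_camera(n)
    if n=="wrist":
        T=np.eye(4);T[:3,:3]=R.from_euler('xyz',o['tool_rot']).as_matrix();T[:3,3]=o['tool_pos']
        p['c2w']=T@np.array(p['T_tool_cam'])
    else: p['c2w']=np.linalg.inv(np.array(p['view']))
    return p
def ray(p,uv):
    d=np.array([(uv[0]-p['cx'])/p['fx'],(uv[1]-p['cy'])/p['fy']]); s=d.copy()
    for _ in range(20): s=d/(1+p['k1']*(s@s))
    v=p['c2w'][:3,:3]@np.array([s[0],-s[1],-1]); return p['c2w'][:3,3],v/np.linalg.norm(v)
def atz(p,uv,z):
    o,v=ray(p,uv); return o+v*(z-o[2])/v[2]
def proj(p,X):
    c=np.linalg.inv(p['c2w'])@np.append(X,1); s=np.array([c[0],-c[1]])/-c[2]
    s=s*(1+p['k1']*(s@s)); return np.array([s[0]*p['fx']+p['cx'],s[1]*p['fy']+p['cy']])
def tri(rs):
    A=0;b=0
    for o,v in rs:
        M=np.eye(3)-np.outer(v,v);A=A+M;b=b+M@o
    return np.linalg.solve(A,b)
def save(p,n): cv2.imwrite('pics/'+n,cv2.cvtColor(p['pixels'],cv2.COLOR_RGB2BGR))
E
python3 - <<'E'
from h import *
np.set_printoptions(precision=4,suppress=True)
ps={n:cam(n) for n in('scene','top')}
Z=dict(lamp_peg=.215,lid_handle=.099,lid_hinge=.058,instrument=0,petri=0,vial=0,pointer_tip=None)
for k,z in Z.items():
    rs=[]
    for n,p in ps.items():
        r=robot.tip_of(p,k)
        if r:
            rs.append(ray(p,r[0]['at'])); print(k,n,np.array(r[0]['at']),r[0]['p'],atz(p,r[0]['at'],z) if z is not None else '')
    if len(rs)==2: print('  tri',tri(rs))
for n,p in ps.items(): save(p,n+'1.png')
print(robot.observe())
E
```

```text
lamp_peg scene [351.8 265.6] 0.82 [0.5507 0.0931 0.215 ]
lamp_peg top [379.7 264. ] 0.67 [0.5551 0.089  0.215 ]
  tri [0.5531 0.0912 0.2149]
lid_handle scene [335. 323.] 0.67 [0.5228 0.0968 0.099 ]
lid_handle top [370.3 284.9] 0.7 [0.5226 0.0904 0.099 ]
  tri [0.521  0.0926 0.1044]
lid_hinge scene [386.7 291.8] 0.96 [0.6744 0.0945 0.058 ]
lid_hinge top [365.6 208.8] 0.7 [0.6709 0.0917 0.058 ]
  tri [0.6701 0.0922 0.063 ]
instrument scene [353.7 340.4] 0.73 [0.5791 0.0933 0.    ]
instrument top [360.7 254.4] 0.72 [0.5859 0.0965 0.    ]
  tri [ 0.5857  0.0964 -0.009 ]
petri scene [261.2 299.8] 0.67 [ 0.5297  0.2954 -0.    ]
petri top [261.1 280.2] 0.81 [0.5349 0.2996 0.    ]
  tri [ 0.5347  0.3006 -0.0079]
vial scene [282.4 276.8] 0.76 [0.6054 0.311  0.    ]
vial top [253.6 242.3] 0.67 [0.6121 0.315  0.    ]
  tri [ 0.6121  0.3166 -0.0087]
pointer_tip scene [386.9 347.3] 0.62 
pointer_tip top [425.3 280.9] 0.89 
  tri [ 0.5276 -0.0052  0.122 ]
{'time': 0.8, 'qpos': array([ 1.129 ,  0.342 ,  1.5241,  0.    ,  1.2754, -0.146 ]), 'qvel': array([-0.0008, -0.0006,  0.0024,  0.0012,  0.0006,  0.0006]), 'joint_efforts': array([ -0.    , -43.1089, -24.4474,   0.072 ,   0.048 ,  -0.0001]), 'tool_pos': array([0.153 , 0.5022, 0.2437]), 'tool_rot': array([ 3.1415, -0.    ,  2.8458]), 'contact_force': array([ 0.3361,  0.2636, -0.1358]), 'torque': array([-0.0095, -0.015 ,  0.005 ]), 'grip_force': 0.0, 'opening': 0.09190984810690592}
```

View pics/scene1.png

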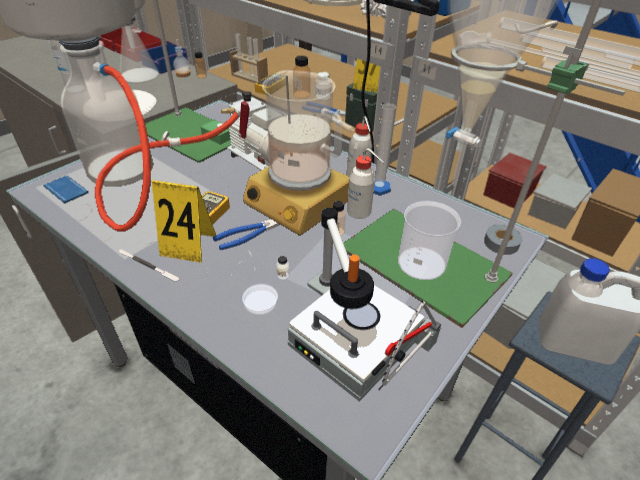

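View pics/top1.png

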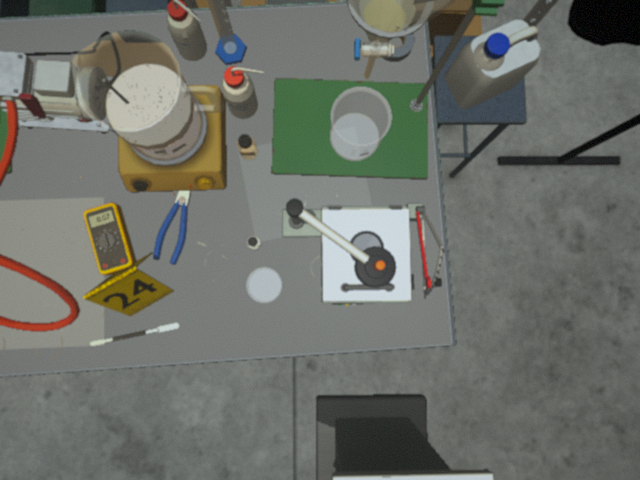

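The scene view shows the lamp head over the lid (350,290) with its orange peg at (352,266). The handle is at (335,330) and the red pointer tip at (388,349). The top view shows the peg at (380,265), the dish at (264,285) and the vial at (254,242). The instrument is nearly square to the world axes, and the triangulated points fit the given heights.

Emit:
{"fn": "carry_out", "kwargs": {"commands": [[[0,0,-0.01],-0.175,0.5],[[0,0,-0.01],-0.175,0.5],[[0,0,-0.01],-0.175,0.5],[[0,0,-0.01],-0.175,0.5],[[0,0,-0.01],-0.175,0.5],[[0,0,-0.01],-0.175,0.5],[[0,0,0],-0.175,0.5]]}}

```text
time: 1.68
tool_pos: [0.1532, 0.5025, 0.3046]
tool_rot: [3.141, 0.002, -2.207]
contact_force: [0.3, -0.5, -0.0]
opening: 0.0462
grip_force: 0.0
```

```bash
cat >> h.py <<'E'
np.set_printoptions(precision=4,suppress=True)
def rel(X):
    o=robot.observe(); return R.from_euler('xyz',o['tool_rot']).as_matrix().T@(np.array(X)-o['tool_pos'])
E
python3 - <<'E'
from h import *
o=robot.observe();print(o['tool_pos'],o['tool_rot'],o['qpos'],o['opening'])
s,t=cam('scene'),cam('top')
print('cap',tri([ray(s,(328,215)),ray(t,(295,207))]))
print(rel([.553,.091,.30]))
E
```

```text
[0.1532 0.5025 0.3046] [ 3.1412  0.0018 -2.2066] [ 1.129   0.3014  1.4137  0.      1.4247 -1.3768] 0.046247437479768255
cap [0.6533 0.2282 0.1839]
[ 0.0908 -0.5664  0.0038]
```

Emit:
{"fn": "carry_out", "kwargs": {"commands": [[[0.0076,-0.047,0],0,0.5],[[0.0076,-0.047,0],0,0.5],[[0.0076,-0.047,0],0,0.5],[[0.0076,-0.047,0],0,0.5],[[0.0076,-0.047,0],0,0.5],[[0.0076,-0.047,0],0,0.5],[[0.0076,-0.047,0],0,0.5],[[0.0076,-0.047,0],0,0.5],[[0.0076,-0.047,0],0,0.5],[[0.0076,-0.047,0],0,0.5],[[0.0076,-0.047,0],0,0.5],[[0.0076,-0.047,0],0,0.5],[[0,0,0],0,0.5],[[0,0,0],0,0.5]]}}

```text
time: 3.52
tool_pos: [0.5498, 0.0919, 0.3034]
tool_rot: [3.14, -0.0, -2.215]
contact_force: [-0.8, 0.1, -0.5]
opening: 0.0462
grip_force: 0.0
```

Run:
```python
from h import *
o=robot.observe();print(o['tool_pos'],o['tool_rot'],o['qpos'])
w=cam('wrist');save(w,'w1.png')
for k,z in dict(lamp_peg=.215,lid_handle=.099,pointer_tip=.122).items():
    for r in robot.tip_of(w,k)[:1]: X=atz(w,r['at'],z);print(k,r,X,rel(X))
```

```text
[0.5498 0.0919 0.3034] [ 3.1404 -0.0003 -2.2148] [ 0.0279  0.3658  1.3238  0.0005  1.4531 -2.4697]
lamp_peg {'at': [306.9, 258.6], 'p': 0.67} [0.5548 0.0883 0.215 ] [ 0.0003 -0.0068  0.0889]
pointer_tip {'at': [266.6, 116.6], 'p': 0.96} [ 0.5251 -0.0118  0.122 ] [ 0.0984 -0.0427  0.182 ]
```

View pics/w1.png

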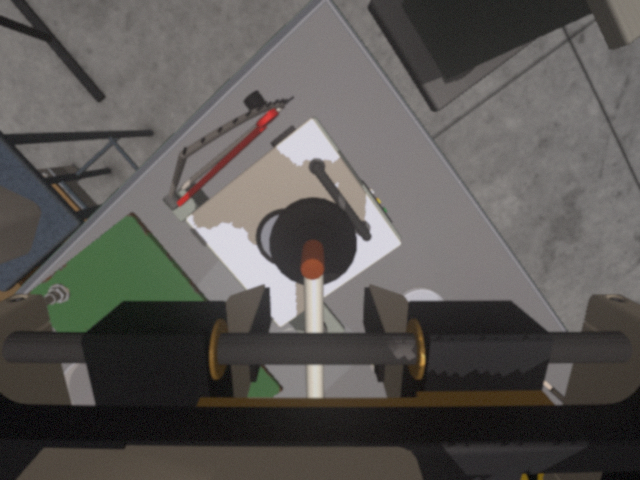

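The wrist view shows the peg at (312,258), between the open fingers, with the arm running straight back to the post. I'll go down around it, narrow the fingers to cage it and follow the arc.

Emit:
{"fn": "carry_out", "kwargs": {"commands": [[[0,-0.006,0.016],0,0.5],[[0,0,0.016],0,0.5],[[0,0,0.016],0,0.5],[[0,0,0.016],0,0.5],[[0,0,0.015],0,0.5],[[0,0,0],0,0.27],[[0,0,0],0,0.27],[[0,0,0],0,0.27]], "newtons": 5}}

```text
time: 4.72
tool_pos: [0.5555, 0.0881, 0.2254]
tool_rot: [-3.14, 0.001, -2.212]
contact_force: [-1.7, -0.4, -0.2]
opening: 0.0259
grip_force: 0.0
```

Emit:
{"fn": "carry_out", "kwargs": {"commands": [[[-0.0009,0.0172,0],0.1,0.27],[[-0.0009,0.0172,0],0.1,0.27],[[-0.0009,0.0172,0],0.1,0.27],[[-0.0009,0.0172,0],0.1,0.27],[[-0.0009,0.0172,0],0.1,0.27],[[-0.0009,0.0172,0],0.1,0.27]]}}

```text
time: 5.48
tool_pos: [0.4953, 0.1709, 0.2254]
tool_rot: [-3.141, 0.001, -2.816]
contact_force: [0.8, -0.3, -0.5]
opening: 0.0253
grip_force: 0.3
```

Run:
```python
from h import *
o=robot.observe();print(o['tool_pos'],o['tool_rot'],o['contact_force'],o['opening'])
w=cam('top')
for r in robot.tip_of(w,'lamp_peg')[:1]: X=atz(w,r['at'],.215);print(r,X,rel(X))
```

```text
[0.4953 0.1709 0.2254] [-3.1412  0.0012 -2.8158] [ 0.7675 -0.3335 -0.5176] 0.025263839329666103
{'at': [426.4, 280.8], 'p': 0.45} [0.5272 0.0133 0.215 ] [ 0.0209 -0.1602  0.0103]
```

Emit:
{"fn": "carry_out", "kwargs": {"commands": [[[-0.0009,0.0172,0],0.1,0.27],[[-0.0009,0.0172,0],0.1,0.27],[[-0.0009,0.0172,0],0.1,0.27],[[-0.0009,0.0172,0],0.1,0.27],[[-0.0009,0.0172,0],0.1,0.27],[[-0.0009,0.0172,0],0.1,0.27],[[0,0,0],0,0.27],[[0,0,0],0,0.5],[[0,0,0],0,0.5],[[0,0,-0.03],0,0.5],[[0,0,-0.03],0,0.5],[[0,0,-0.02],0,0.5],[[0,0,0],0,0.5]]}}

```text
time: 7.2
tool_pos: [0.4932, 0.2721, 0.3063]
tool_rot: [3.139, 0.003, 2.871]
contact_force: [0.3, 0.3, -0.5]
opening: 0.0459
grip_force: 0.0
```

Run:
```python
from h import *
o=robot.observe();print(o['tool_pos'],o['tool_rot'],o['qpos'])
w=cam('wrist');s=cam('scene');t=cam('top');save(s,'s2.png')
for k,z in dict(lamp_peg=.215,lid_handle=.099).items():
  for p in (w,s,t):
    for r in robot.tip_of(p,k)[:1]: X=atz(p,r['at'],z);print(k,r,X,rel(X))
```

```text
[0.4932 0.2721 0.3063] [3.1394 0.0029 2.8711] [ 0.3681  0.3732  1.3049 -0.      1.4599 -0.9323]
lamp_peg {'at': [311.1, 248.9], 'p': 0.91} [0.4865 0.2702 0.215 ] [ 0.0049 -0.0031  0.0885]
lamp_peg {'at': [242.0, 231.0], 'p': 0.61} [0.4901 0.2782 0.215 ] [0.0035 0.0055 0.0885]
lid_handle {'at': [164.9, 282.9], 'p': 0.8} [0.5158 0.0972 0.099 ] [-0.0696 -0.1621  0.2049]
lid_handle {'at': [334.2, 324.5], 'p': 0.78} [0.5195 0.0957 0.099 ] [-0.0734 -0.1628  0.2051]
lid_handle {'at': [372.6, 285.2], 'p': 0.72} [0.522  0.0862 0.099 ] [-0.0783 -0.1713  0.2052]
```

View pics/s2.png

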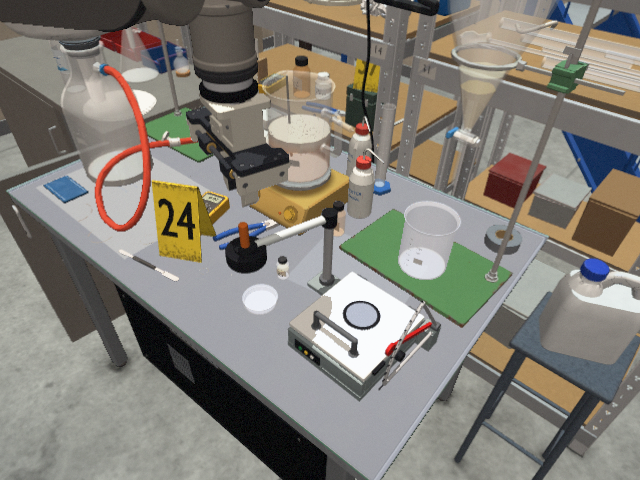

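The scene view shows the lamp head at (247,253), well left of the instrument, with the lid uncovered. The dish (260,299) and bottle (282,268) have not moved, and the lamp swing works out at about 1.34 rad. Next is the handle.

Emit:
{"fn": "carry_out", "kwargs": {"commands": [[[0,0,0],0.186,0.5],[[0,0,0],0.186,0.5],[[0,0,0],0.186,0.5],[[0,0,0],0.186,0.5],[[0,0,0],0.186,0.6],[[0,0,0],0.186,0.6],[[0,0,0],0.184,0.6],[[-0.045,0.007,0],0,0.6],[[-0.045,0.007,0],0,0.6],[[-0.045,0.007,0],0,0.6],[[-0.045,0.006,0.03],0,0.6],[[0,0,0.04],0,0.6],[[0,0,0.03],0,0.6],[[0,0,0],0,0.6],[[0,0,0],0,0.6]]}}

```text
time: 9.52
tool_pos: [0.5203, 0.0925, 0.2059]
tool_rot: [3.14, -0.0, 1.571]
contact_force: [0.1, 0.0, -0.2]
opening: 0.0552
grip_force: 0.0
```

Run:
```python
from h import *
o=robot.observe();print(o['tool_pos'],o['tool_rot'],o['qpos'])
w=cam('wrist');save(w,'w3.png')
for k,z in dict(lid_handle=.099,pointer_tip=.122,lid_hinge=.058).items():
  for p in (w,):
    for r in robot.tip_of(p,k)[:1]: X=atz(p,r['at'],z);print(k,r,X,rel(X))
```

```text
[0.5203 0.0925 0.2059] [ 3.1397 -0.0001  1.5711] [0.0308 0.3807 1.5756 0.0001 1.1834 0.0305]
lid_handle {'at': [316.6, 249.3], 'p': 0.69} [0.52   0.0932 0.099 ] [ 0.0006 -0.0008  0.1073]
pointer_tip {'at': [326.9, 387.5], 'p': 0.74} [ 0.5278 -0.0102  0.122 ] [-0.1028  0.0072  0.0842]
lid_hinge {'at': [491.5, 235.4], 'p': 0.81} [0.6697 0.0927 0.058 ] [0.0001 0.1492 0.1483]
```

View pics/w3.png

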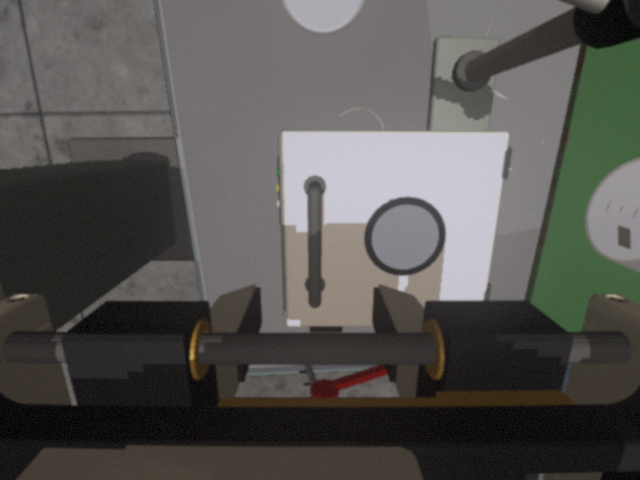

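The wrist view shows the bar running from (315,185) to (315,300), square to the jaws and centred at about (315,243). That gives x=0.520, y=0.093. I'll go down and grip.

Emit:
{"fn": "carry_out", "kwargs": {"commands": [[[0,0,0.03],0,0.6],[[0,0,0.03],0,0.6],[[0,0,0.025],0,0.6],[[0,0,0.02],0,0.6],[[0,0,0],0,0.6],[[0,0,0],0,0],[[0,0,0],0,0],[[0,0,0],0,0],[[0,0,0],0,0],[[0,0,0],0,0]], "newtons": 30}}

```text
time: 10.98
tool_pos: [0.519, 0.0923, 0.0997]
tool_rot: [-3.14, -0.0, 1.571]
contact_force: [-12.7, 0.1, 4.6]
opening: 0.0097
grip_force: 6.6
```

Run:
```python
from h import *
o=robot.observe();print(o['tool_pos'],o['contact_force'],o['opening'],o['grip_force'])
H=np.array([.671,.058]);
# pointer angle: two views of tip + bar direction
rs=[]
for n in('scene','top'):
    p=cam(n);r=robot.tip_of(p,'pointer_tip')[:1];print(n,r)
    if r: 
        rs.append(ray(p,r[0]['at']))
        o_,v=rs[-1]; X=o_+v*(-.0085-o_[1])/v[1] ; print('at plane y',X)
        # best angle by reprojection
        a=np.linspace(.3,.75,451); e=[np.linalg.norm(proj(p,[H[0]-.158*np.cos(t),-.0085,.058+.158*np.sin(t)])-r[0]['at']) for t in a]
        print(a[np.argmin(e)],min(e))
if len(rs)==2: X=tri(rs);print(X,np.arctan2(X[2]-.058,H[0]-X[0]),np.hypot(X[2]-.058,H[0]-X[0]))
```

```text
[0.519  0.0923 0.0997] [-12.6993   0.1227   4.5896] 0.009653540226143079 6.620490252971649
scene [{'at': [387.8, 348.5], 'p': 0.74}]
at plane y [ 0.5213 -0.0085  0.1281]
0.414 1.5457119516799258
top []
```

Emit:
{"fn": "carry_out", "kwargs": {"commands": [[[0,-0.0015,0],0,0],[[0,0,0],0,0],[[0,0.0022,-0.0074],0,0],[[0,0.0026,-0.0073],0,0],[[0,0.003,-0.0072],0,0],[[0,0.0033,-0.007],0,0],[[0,0.0037,-0.0069],0,0],[[0,0.004,-0.0067],0,0],[[0,0.0043,-0.0065],0,0],[[0,0,0],0,0],[[0,0,0],0,0]], "newtons": 30}}

```text
time: 12.55
tool_pos: [0.5406, 0.0923, 0.1485]
tool_rot: [-3.14, 0.0, 1.571]
contact_force: [0.0, 0.1, -10.4]
opening: 0.0091
grip_force: 30.0
```

Run:
```python
from h import *
o=robot.observe();print(o['tool_pos'],o['contact_force'],o['opening'],o['grip_force'])
z=o['tool_pos'][2]-.0997+.099
print('theta',np.arcsin((z-.058)/.1555)-.2668)
for n in('scene','top','wrist'):
    p=cam(n);save(p,n+'4.png')
    for k in('pointer_tip','lid_handle'): print(n,k,robot.tip_of(p,k)[:1])
    if n=='scene': cv2.imwrite('pics/crop4.png',cv2.cvtColor(cv2.resize(p['pixels'][270:400,290:450],None,fx=4.5,fy=4.5,interpolation=cv2.INTER_CUBIC),cv2.COLOR_RGB2BGR))
```

```text
[0.5406 0.0923 0.1485] [  0.001    0.1336 -10.4105] 0.009096787302455703 29.99871253967285
theta 0.3484903313850087
scene pointer_tip [{'at': [388.8, 349.0], 'p': 0.76}]
scene lid_handle [{'at': [345.3, 301.6], 'p': 0.62}]
top pointer_tip [{'at': [265.3, 303.6], 'p': 0.22}]
top lid_handle [{'at': [262.9, 284.2], 'p': 0.18}]
wrist pointer_tip []
wrist lid_handle [{'at': [319.4, 317.0], 'p': 0.98}]
```

View pics/crop4.png

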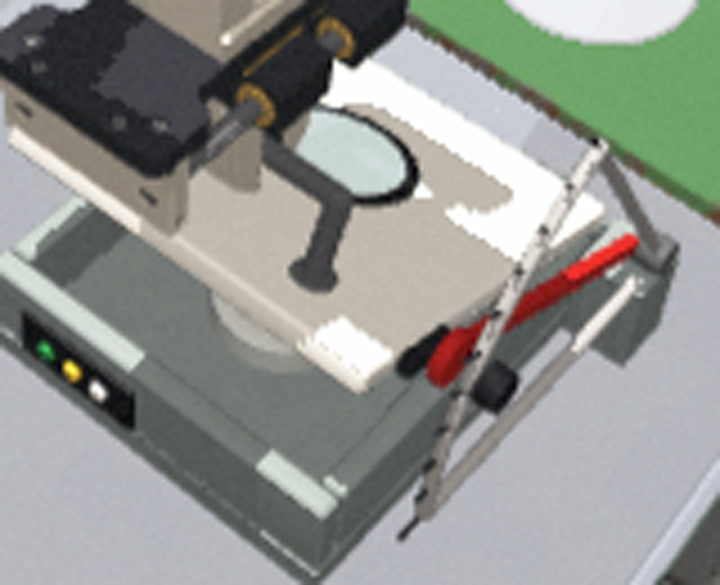

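View pics/wrist4.png

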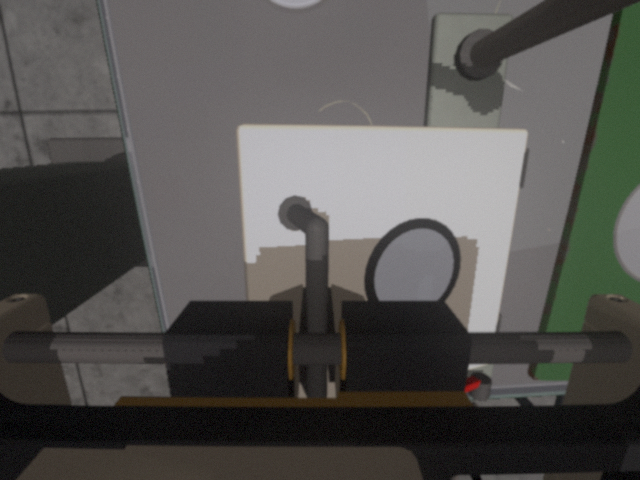

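The crop shows the lid partly open. Its black tab is at (425,350) in the crop, next to the red disc at (447,358) and nearly level with it. The wrist view shows the bar held centrally. I'll overlay the geometric model to read the two angles in the same image.

```bash
cat > ov.py <<'E'
from h import *
import sys
th,pt,out,hx=float(sys.argv[1]),float(sys.argv[2]),sys.argv[3],float(sys.argv[4])
p=cam('scene'); F=8; u0,v0=355,310
im=cv2.resize(p['pixels'][v0:v0+65,u0:u0+90],None,fx=F,fy=F,interpolation=cv2.INTER_CUBIC)[:,:,::-1].copy()
def pt3(r,n,y,t): return [hx-r*np.cos(t)+n*np.sin(t),.0925+y,.058+r*np.sin(t)+n*np.cos(t)]
def px(X): a=(proj(p,X)-[u0,v0]+.5)*F; return tuple(int(i) for i in a)
for t,c in((th,(0,200,0)),):
    for n in(-.006,.006):
        cv2.line(im,px(pt3(.02,n,-.085,t)),px(pt3(.176,n,-.085,t)),c,1); cv2.line(im,px(pt3(.176,n,-.085,t)),px(pt3(.176,n,0,t)),c,1)
cv2.line(im,px(pt3(0,0,-.101,pt)),px(pt3(.158,0,-.101,pt)),(255,0,0),1)
q=[px(pt3(.158+.011*np.cos(a),.011*np.sin(a),-.101,pt)) for a in np.linspace(0,6.3,30)]
cv2.polylines(im,[np.array(q)],True,(255,0,0),1)
cv2.imwrite('pics/'+out,im)
E
python3 ov.py .348 .415 ov1.png .6685
```

```text
(no output)
```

View pics/ov1.png

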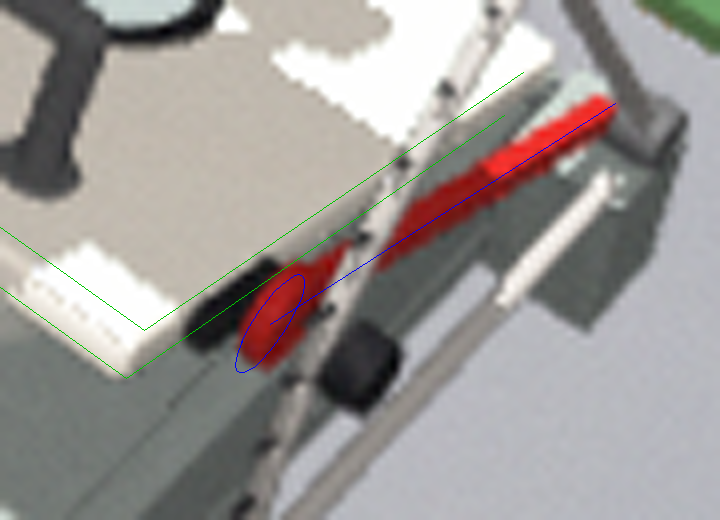

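Run:
```python
from h import *
from scipy.optimize import least_squares
hx=.6685
def P(t): return {'h':[hx-.15,.0925,.099],'g':[hx,.0925,.058],'p':[hx-.158*np.cos(t),-.0085,.058+.158*np.sin(t)]}
s,t,w=cam('scene'),cam('top'),cam('wrist')
T=np.eye(4);T[:3,:3]=R.from_euler('xyz',[3.1397,-.0001,1.5711]).as_matrix();T[:3,3]=[.5203,.0925,.2059]
w['c2w']=T@np.array(w['T_tool_cam'])
D=[(s,{'h':[334.7,323.5],'g':[386.7,291.8],'p':[387.9,348.3]}),(t,{'h':[371.2,285.],'g':[365.6,208.8],'p':[425.3,280.9]}),(w,{'h':[315.5,246],'g':[491.5,235.4],'p':[326.9,387.5]})]
def f(v,S):
    e=[]
    for i,(p,d) in enumerate(S):
        off=np.append(v[1+2*i:3+2*i],0)
        for k,x in d.items(): e+=list(proj(p,np.array(P(v[0])[k])+off)-x)
        e+=list(off*1000/2)
    return e
for S in(D,D[:1],D[1:2],D[2:],D[:2]):
    r=least_squares(f,[.42]+[0]*(2*len(S)),args=(S,)); C=np.linalg.inv(r.jac.T@r.jac); print(r.x,np.sqrt(C[0,0]),r.cost)
```

```text
[ 0.4411  0.0011  0.0016  0.0024 -0.0004  0.0011  0.0016] 0.006397365834263646 14.41785334157663
[0.4136 0.0025 0.002 ] 0.01345931478599416 2.8812270549806533
[ 0.4252  0.0027 -0.0005] 0.028271472805814785 4.2016357049968995
[0.4513 0.0009 0.0019] 0.007504364166097874 4.151086806916091
[ 0.4156  0.0024  0.002   0.0029 -0.0006] 0.012176565731304722 7.146774862435106
```

```bash
cat > fit.py <<'E'
from h import *
from scipy.optimize import least_squares
hx=.6685
s,t,w=cam('scene'),cam('top'),cam('wrist')
def wp(pos,rot):
    q=dict(w);T=np.eye(4);T[:3,:3]=R.from_euler('xyz',rot).as_matrix();T[:3,3]=pos;q['c2w']=T@np.array(w['T_tool_cam']);return q
V=[(s,'scene1.png',(375,310,445,365),[387.9,348.3]),(t,'top1.png',(412,200,432,295),[425.3,280.9]),(wp([.5498,.0919,.3034],[3.1404,-.0003,-2.2148]),'w1.png',(160,90,290,220),[266.6,116.6])]
D=[]
for p,f,(a,b,c,d),tip in V:
    im=cv2.imread('pics/'+f).astype(int);B,G,Rr=im[...,0],im[...,1],im[...,2]
    m=(Rr>80)&(Rr>1.8*G)&(Rr>1.8*B);k=np.zeros_like(m);k[b:d,a:c]=1;v,u=np.nonzero(m&k);D.append((p,np.c_[u,v].astype(float),tip))
    print(f,len(u),u.min(),u.max(),v.min(),v.max())
def f(v,S):
    e=[]
    for i,(p,px,tip) in enumerate(S):
        off=np.append(v[1+2*i:3+2*i],0); g=[np.array([hx-r*np.cos(v[0]),-.0085,.058+r*np.sin(v[0])])+off for r in(.01,.158)]
        A,Bp=proj(p,g[0]),proj(p,g[1]);d=(Bp-A)/np.linalg.norm(Bp-A);n=np.array([-d[1],d[0]])
        e+=list((px-A)@n*4/np.sqrt(len(px)))+list((Bp-tip))+list(off*1000/2)
    return e
for S in(D,D[:1],D[1:2],D[2:]):
    r=least_squares(f,[.42]+[0]*(2*len(S)),args=(S,)); C=np.linalg.inv(r.jac.T@r.jac); print(r.x,np.sqrt(C[0,0]),r.cost)
E
python3 fit.py
```

```text
scene1.png 243 386 431 322 355
top1.png 252 416 431 211 287
w1.png 805 177 277 109 205
[ 0.441  -0.0016 -0.0003  0.0019 -0.0001 -0.     -0.0012] 0.009230213302462148 79.10958284820268
[0.4207 0.0003 0.0004] 0.01159863747843897 25.59182608499886
[0.4781 0.0004 0.0007] 0.024098143335960304 11.622464466403683
[ 0.4847 -0.003  -0.0008] 0.019776537965614304 36.892187863087244
```

Emit:
{"fn": "carry_out", "kwargs": {"commands": [[[0,0.0045,-0.0063],0,0],[[0,0.0025,-0.0033],0,0],[[0,0,0],0,0],[[0,0,0],0,0]]}}

```text
time: 13.85
tool_pos: [0.5481, 0.0923, 0.1588]
tool_rot: [-3.141, -0.0, 1.571]
contact_force: [-5.8, -0.9, -5.1]
opening: 0.0091
grip_force: 30.0
```

```bash
python3 - <<'E'
from h import *
o=robot.observe();print(o['tool_pos'],o['contact_force'],o['time'],o['grip_force'])
z=o['tool_pos'][2]-.0007
print('theta',np.arcsin((z-.058)/.1555)-.2668)
E
python3 ov.py .425 .425 ov2.png .6685
```

```text
[0.5481 0.0923 0.1588] [-5.806  -0.9376 -5.1334] 13.85 29.999570846557617
theta 0.43298045103324084
```

View pics/ov2.png

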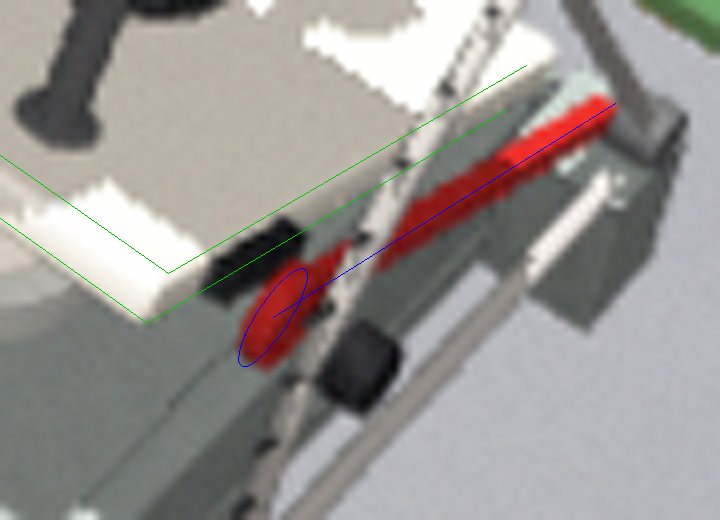

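The overlay shows the model lid at 0.425 lying on the real lid edge, with its corner at (145,323). The model pointer at 0.425 runs along the red bar and its disc at (267,320). That puts lid and pointer level within measurement error, and the grip is a firm 30 N, so I'm handing in.

```bash
python3 -c "
from cell import robot
print(robot.hand_in())"
```

```text
the job is handed in; nothing more can be done
None
```

The job is handed in: the lamp is swung clear at about 1.34 rad, and the gripper is holding the lid at about 0.43 rad, level with the red pointer as best I could measure (camera estimates of its angle ranged from 0.41 to 0.48 rad).

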